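Set and lock the stop of a test-disc centring jig

ROBOT

A 7-joint arm with a two-finger parallel gripper is mounted at the origin on a cart in front of the work surface, level with it; the furniture and walls round the work are solid. World frame = base frame: x ahead of the robot, y to its left, z up, the work surface at z = 0. Lengths are in m, angles in rad, forces in N, time in s.
With the tool pointing down it reaches from about 0.425 to 0.95 m from the base axis. Payload 4.7 kg.
Tool frame: the origin (TCP) lies between the finger pads; the fingertips stand 25 mm ahead of it and the grasp point (between the pads) lies 6 mm ahead of it; z points along the fingers, y is the line along which they close (so a half turn about z gives the same grasp; the last joint's range is limited). The gripper opens to 85 mm and grips with 20 to 120 N. Pads are 22 mm wide; open, the fingers measure 114 mm over their backs; the gripper's body (76 mm by 85 mm) begins 54 mm behind the grasp point. The pads swing forward as they close: fully open they stand 13 mm farther back than shut.
Start: joints at [-0.029, 0.469, -0.049, 1.532, 0.024, 1.141, -0.082], TCP at [0.675, 0, 0.234] pointing down, gripper open.
Joint ranges: [-2.59, 2.59], [-0.33, 1.99], [-1.39, 1.29], [0.1, 2.45], [-1.04, 4.18], [0.21, 1.99], [-2.66, 2.66]. Speed limits (rad/s): [2.57, 2.57, 3.14, 3.14, 3.14, 3.14, 3.14].

INTERFACE

Orientations are given as a 3x3 rotation matrix whose columns are the frame's x, y, z axes.
In Python, from rig import * gives the robot as it stands. Calls block until the motion is done:
- movep(position, orientation): joint-space move of the TCP to a pose.
- move_l(position, attitude=None, feed=0.15, until_force=None): straight line of the TCP; attitude=None keeps the orientation; feed is the mean speed in m/s. With until_force (N) it stops when the force on the tool has changed by that much, and returns True; else False.
- move_joints(angles): joint-space move.
- command_gripper(opening, newtons=None): finger opening in m; newtons is the grip in N (None keeps the last); returns when the fingers have stopped.
- sleep(seconds).
- inverse_kinematics(position, orientation): joint angles nearest the present ones, or None.
- sense(): the state.
- camera(name): name is "scene" or "side" or "wrist"; returns (picture, depth): 420x560x3 uint8, red, green, blue; 420x560 float32, m along the optical axis (not along the pixel's ray), 0 where there is no reading.
- camera_params(name): a dict with "K" (3x3 intrinsics, pixels), "dist" ([k1, k2, p1, p2, k3] as OpenCV has them; the pictures are not rectified), "position" and "rotation" of the camera in the world; the wrist camera has in their place "tool_from_camera" (4x4, takes a point from camera to tool coordinates, whose origin is the TCP and whose axes are the flange's). Camera axes: x right, y down, z forward; pixel columns grow to the right and rows downward; lengths in m; the calibration is good to about 2 mm. A picture is of the moment at which its call begins: read the wrist's pose just before it. camera_params takes no time and is no camera call.
A pose or a line that the arm cannot do raises Unreachable and nothing moves.
- finish_job(): hands the job in; it is judged then, once.
The state is a dict: "time_s": time; "joint_pos": joint angles; "qd": joint speeds; "joint_efforts": joint torques, N m; "position": TCP position; "tcp_rot": TCP orientation; "wrist_force": force on the tool from outside, world axes, zero at the start; "ft_torque": the same for the moment, N m; "finger_gap": finger opening in m; "gripper_force": force on a finger pad.
Only numpy, scipy, OpenCV 4.12 (cv2) and the standard library are available. Lean on these libraries where they do the work, as an engineer would, in place of code of your own. Each camera call takes 0.05 s, during which the arm holds its last target. There are 200 camera calls.

TASK

Lay the reddish-brown rubber test disc flat on the bed of the centring jig, between the white V-block and the blue sliding stop, and let go of it. Then slide the stop up so that it pushes the disc fully home into the V and rests against it, without squeezing the disc hard. Lock the stop there: turn its black knob clockwise until it bites and gets clearly harder to turn, then add a quarter turn and no more; leave the black disc, the spacer ring and the tweezers alone.

Things in the scene. Friction and masses are not known exactly. Their poses are not given: they have to be found in the camera images.
- jig: Centring jig, fixed to the worktop: a grey steel bed 195 x 80 mm whose top is 16 mm above the worktop. Origin on the worktop; in its frame the bed reaches from x = -100 to +95 mm and y = -40 to +40 mm. Its x axis runs along the bed from the blue sliding stop towards the white V-block at the +x end, y across, z up.
- seat (a point): Where the middle of the reddish-brown disc (half-way up) is when home in the V: 50 mm along the jig's x from its origin, 22.5 mm above the worktop. The V has two smooth white faces 90 degrees apart, 20 mm high, open towards the stop; its vertex is 20.5 mm further along +x, its arms reach back to x = 49 mm, y = +-21 mm.
- bed_spot (a point): A good place to lay the disc: point on the bed's top surface, on the jig's centre line, 23 mm before the seat (towards the stop). The white faces are slippery: a disc up to 4 mm off the centre line is centred by the V when the stop pushes it.
- stop: Sliding stop: blue block round the bed, 46 mm long, 94 mm wide, top 38.5 mm above the worktop. Origin on the bed's top under the front (nose) face, axes as the jig's. It slides along the jig's x only, with about 2 N of friction while its knob is loose; push it from behind or by its knob.
- nose (a point): Middle of the stop's flat white front face (52 mm wide, 18 mm high), 22.5 mm above the worktop; at the start 60 to 75 mm before the seat. With the disc home and touched it is 14.5 mm before the seat.
- knob_mid (a point): Point of the stop on the knob's vertical axis, 26 mm behind the nose face, 53.5 mm above the worktop (it does not turn or sink with the knob). The knob is round, knurled, black, 38 mm across, 18 mm tall, white mark on top; its top is 61 to 64 mm above the worktop at the start and sinks 4 mm per turn. Clockwise from above tightens; take it anywhere round its rim.
- bite (a point): Point on the bed under the knob where the screw's hidden sprung shoe bears. How far the knob is from biting at the start varies, 0.1 to 0.7 turn. Loose it takes about 0.03 N m to turn; when the shoe bites this jumps to about 0.2 N m, then climbs slowly, to about 0.3 N m a quarter turn later (part of it relaxes when the hand pauses). The knob stays where it is left.
- brown_mid (a point): Centre (half-way up) of the reddish-brown rubber disc, 29 mm across, 13 mm thick, 20 g, lying flat on the worktop at the start.
- black_disc: Black rubber disc, 38 mm across, 10 mm thick, origin at the centre of its underside; to be left alone.
- spacer: Grey steel spacer ring, 36 mm across, 10 mm high, origin at the centre of its underside; to be left alone.
- tweezers_1: Steel tweezers, 124 mm long, lying on the worktop, origin at their middle; to be left alone.
Not all that is in view belongs to the job. Leave any pink or purple look-alike of the part that bears brown_mid alone.

How it is judged:
On the way, in this order (a step that is already met when the one before it is completed fails the run):
1. the reddish-brown disc lies flat on the bed between the V-block and the stop, let go (x of brown_mid in the frame of jig between -0.005 and 0.052 m and y of brown_mid in the frame of jig between -0.02 and 0.02 m and height (world z) of brown_mid between 0.02 and 0.025 m and contact force between the fingers and brown_disc below 0.2 N), for 0.2 s.
2. the stop has been slid up, knob not yet biting, and the disc is home in the V (within 2.5 mm) with the stop against it (gap under 2 mm) (horizontal distance between brown_mid and seat below 0.0025 m and x of nose in the frame of jig above 0.0335 m and contact force between bed and stop below 8 N), for 0.1 s.
At the end, for the whole second after the job is handed in: The reddish-brown disc lies flat and still, home in the V within 2.5 mm, the stop's nose within 2 mm of it, and the knob is tightened between about 0.16 and 0.39 turn past the point where it bites (31 to 44 N of the shoe on the bed) (horizontal distance between brown_mid and seat below 0.0025 m and x of nose in the frame of jig above 0.0335 m and contact force between bed and stop between 31 and 44 N and height (world z) of brown_mid below 0.025 m and angle between brown_mid's own z axis and vertical below 0.1 rad and linear speed of brown_disc below 0.01 m/s); the robot touches nothing.
It fails at once if the knob is overtightened (more than about half a turn past biting, 54 N on the bed) (contact force between bed and stop above 54 N).
It fails at once if the disc is squeezed hard by the stop (over 40 N) (contact force between stop and brown_disc above 40 N).
It fails at once if the black disc is moved more than 20 mm (distance of black_disc from where it was at the start of the episode above 0.02 m).
It fails at once if the spacer ring is moved more than 20 mm (distance of spacer from where it was at the start of the episode above 0.02 m).
It fails at once if the tweezers are moved more than 20 mm (distance of tweezers_1 from where it was at the start of the episode above 0.02 m).
It also fails if it takes over 72 s, if anything falls off the work surface, if the arm or the gripper's body presses on something with over 40 N, if the wrist force passes 120 N, or if a joint passes its speed limit or range.

## Working session

There is one attempt and no reset: what is moved stays moved. The work goes in short steps, each a Python script; the robot and the scene stay as the last script left them, time stands still between calls to the robot, and variables do not carry over. Pictures are saved under pics/ and viewed, at most 10 in all, crops included, and the job is handed in when it is done.

```bash
mkdir -p pics; ls; python3 - <<'E'
from rig import *
import cv2,numpy as np
s=sense();print(s)
for n in("scene","side","wrist"):
    p,d=camera(n);cv2.imwrite(f"pics/{n}0.png",p[:,:,::-1]);np.savez(f"pics/{n}0.npz",p=p,d=d);print(n,camera_params(n))
E
```

```text
pics
{'time_s': 0.0, 'joint_pos': array([-0.02893019,  0.46947972, -0.04859015,  1.53370082,  0.02412168,
        1.14103145, -0.08227353]), 'qd': array([-6.18121034e-05, -6.53953056e-05,  2.95991980e-04,  1.41746645e-04,
        1.44687386e-03,  1.30678302e-03,  1.11789796e-03]), 'joint_efforts': array([ 1.18357209e-03, -5.10321057e+01, -4.63755790e-02, -2.37716943e+01,
        1.05899444e-02,  7.35067850e-03,  1.56414734e-05]), 'position': array([6.74406765e-01, 2.12783762e-05, 2.32732705e-01]), 'tcp_rot': array([[-9.33219748e-05,  9.99997934e-01, -2.03051640e-03],
       [ 9.99999991e-01,  9.31225643e-05, -9.83010986e-05],
       [-9.81118086e-05, -2.03052556e-03, -9.99997934e-01]]), 'wrist_force': array([ 0.6524281 ,  0.40794062, -0.78368676]), 'ft_torque': array([-0.00010128,  0.00645736, -0.01868652]), 'gripper_force': 0.0, 'finger_gap': 0.08540858447170409}
scene {'K': array([[495.42953844,   0.        , 284.16729869],
       [  0.        , 495.42953844, 196.53498581],
       [  0.        ,   0.        ,   1.        ]]), 'dist': array([0.03973247, 0.        , 0.        , 0.   
[... 602 characters left out ...]
    [-0.13049941, -0.62897856,  0.76639147],
       [-0.01987513, -0.7711869 , -0.63629847]])}
wrist {'K': array([[291.37779605,   0.        , 282.23572954],
       [  0.        , 291.37779605, 208.38721146],
       [  0.        ,   0.        ,   1.        ]]), 'dist': array([0.00428279, 0.        , 0.        , 0.        , 0.        ]), 'tool_from_camera': array([[ 5.21950155e-04, -9.48220122e-01, -3.17613488e-01,
         8.17514481e-02],
       [ 9.99998990e-01,  9.14816626e-04, -1.08779355e-03,
         7.12501189e-05],
       [ 1.32202583e-03, -3.17612600e-01,  9.48219642e-01,
        -1.41013471e-01],
       [ 0.00000000e+00,  0.00000000e+00,  0.00000000e+00,
         1.00000000e+00]])}
```

View pics/scene0.png

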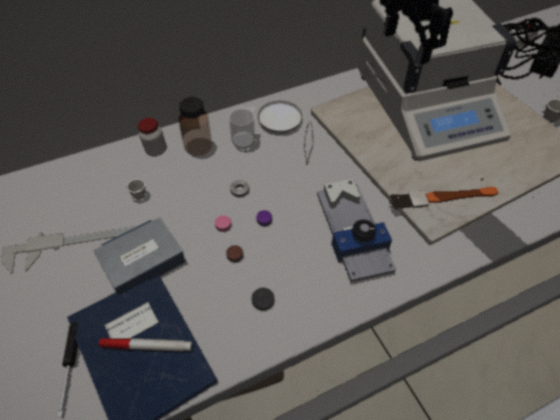

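View pics/side0.png

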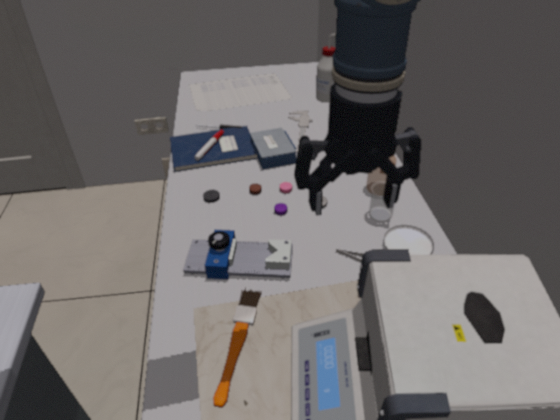

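View pics/wrist0.png

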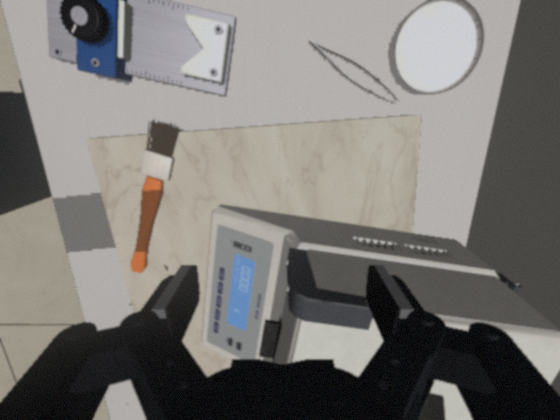

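Scene view candidates: the pink disc (223,222), the purple disc (264,217) and the reddish-brown disc (234,253). The brown one fits by colour. The jig is at (355,230), with the V at its far end (342,190) and the knob at (364,231). The same brown disc is at (256,188) in the side view.

```bash
cat > h.py <<'E'
from rig import *
import cv2,numpy as np
def campose(n,s=None):
    c=camera_params(n)
    if n!="wrist": return c,c["position"],c["rotation"]
    s=s or sense();T=c["tool_from_camera"];R=s["tcp_rot"]
    return c,s["position"]+R@T[:3,3],R@T[:3,:3]
def ray(n,uv,z,s=None):
    c,p,R=campose(n,s)
    q=cv2.undistortPoints(np.float64(uv).reshape(-1,1,2),c["K"],c["dist"])[:,0]
    d=np.c_[q,np.ones(len(q))]@R.T
    return p+d*((z-p[2])/d[:,2])[:,None]
def proj(n,P,s=None):
    c,p,R=campose(n,s)
    return cv2.projectPoints((np.float64(P).reshape(-1,3)-p)@R,np.zeros(3),np.zeros(3),c["K"],c["dist"])[0][:,0]
def blobs(mask,amin=30):
    n,_,st,ce=cv2.connectedComponentsWithStats(mask.astype(np.uint8))
    return [(ce[i],st[i]) for i in range(1,n) if st[i,4]>=amin]
def down(yaw): # tool y (closing) axis at angle yaw from world x
    c,s=np.cos(yaw),np.sin(yaw); y=np.array([c,s,0]);z=np.array([0,0,-1.]);return np.c_[np.cross(y,z),y,z]
E
python3 - <<'E'
from h import *
for n in("scene","side"):
    p=np.load(f"pics/{n}0.npz")["p"];h=cv2.cvtColor(p,cv2.COLOR_RGB2HSV)
    m=((h[...,0]<12)|(h[...,0]>174))&(h[...,1]>60)&(h[...,2]<130)&(h[...,2]>25)
    for c,st in blobs(m):
        if st[4]<500: print(n,"red",c.round(1),st[4],ray(n,c,.0085)[0].round(4),p[int(c[1]),int(c[0])])
    m=(h[...,0]>105)&(h[...,0]<125)&(h[...,1]>150)&(h[...,2]>60)
    for c,st in blobs(m,100): print(n,"blue",c.round(1),st,ray(n,c,.03)[0].round(4))
p=np.load("pics/wrist0.npz")["p"]
a=np.load("pics/scene0.npz")["p"][150:300,180:420]
b=np.load("pics/side0.npz")["p"][170:290,170:330]
im=np.hstack([cv2.resize(a,(480,300),interpolation=2),cv2.resize(b,(320,300))])
im2=cv2.resize(p[0:110,30:270],(640,293),interpolation=2);im2=np.hstack([im2,np.zeros((293,160,3),np.uint8)])
cv2.imwrite("pics/crop1.png",np.vstack([im,im2])[:,:,::-1])
# corners guess in wrist: bed corners
print(ray("wrist",[(237,13),(226,95),(47,57)],.016).round(4), ray("wrist",[(187,45)],.036))
E
```

```text
scene red [147.4 124.8] 275 [0.9414 0.4104 0.0085] [79 21 22]
scene red [182.3 119.1] 35 [0.9272 0.3383 0.0085] [45 27 16]
scene red [457.7 194.7] 479 [ 0.5052 -0.0649  0.0085] [80 42 23]
scene red [234.2 252.8] 183 [0.5682 0.3682 0.0085] [80 49 43]
scene red [114.4 342.6] 287 [0.4994 0.5915 0.0085] [125  26  26]
scene blue [380.6 235. ] [374 224  16  20 135] [0.4793 0.13   0.03  ]
scene blue [346.  240.6] [335 231  25  20 254] [0.4951 0.1902 0.03  ]
side red [328.   50.4] 124 [0.9147 1.178  0.0085] [96 19 20]
side red [254.9 188.5] 93 [0.5685 0.3644 0.0085] [102  61  52]
side red [253.3 294.6] 38 [0.5402 0.0675 0.0085] [49 37 27]
side red [229.4 346.4] 34 [ 0.4951 -0.028   0.0085] [126 102  90]
side red [234.5 365.6] 41 [ 0.5012 -0.0618  0.0085] [102  62  39]
side blue [219.6 255. ] [206 231  28  37 382] [0.4871 0.1491 0.03  ]
[[0.626  0.1795 0.016 ]
 [0.6094 0.0988 0.016 ]
 [0.4145 0.1375 0.016 ]] [[0.57582382 0.14575848 0.036     ]]
```

View pics/crop1.png

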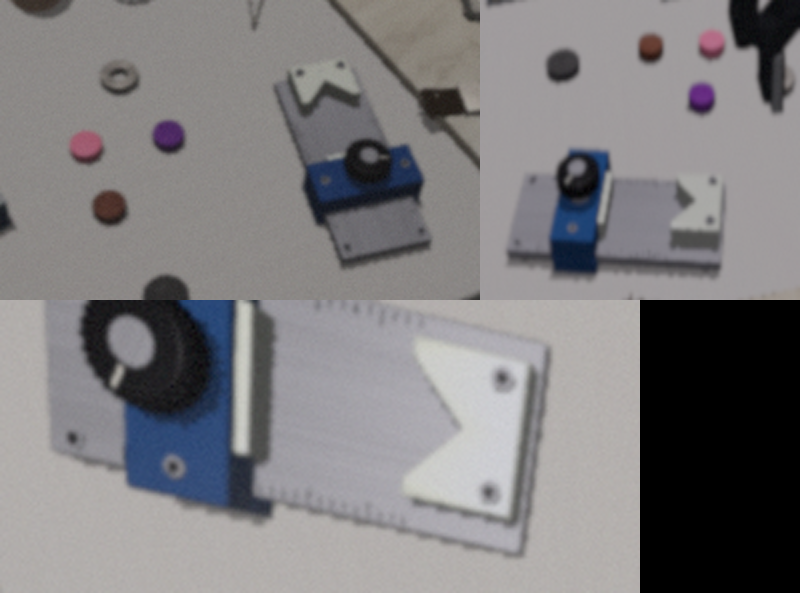

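The crop confirms the reddish-brown disc at (108,206) in its scene panel; pink and purple are clearly separate. Next: look at the jig from above, then at the disc.

```bash
python3 - <<'E'
from h import *
a=np.deg2rad(78.4)
command_gripper(.05)
movep([.50,.165,.2],down(a));sleep(.3);s=sense();p,d=camera("wrist")
np.savez("pics/w1.npz",p=p,d=d,**{k:s[k] for k in("position","tcp_rot")});cv2.imwrite("pics/w1.png",cv2.resize(p,(800,600))[:,:,::-1])
movep([.53,.368,.15],down(a));sleep(.3);s=sense();p,d=camera("wrist")
np.savez("pics/w2.npz",p=p,d=d,**{k:s[k] for k in("position","tcp_rot")});cv2.imwrite("pics/w2.png",p[:,:,::-1])
h=cv2.cvtColor(p,cv2.COLOR_RGB2HSV)
m=((h[...,0]<14)|(h[...,0]>174))&(h[...,1]>70)&(h[...,2]<140)&(h[...,2]>25)
for c,st in blobs(m,100): print(c,st,ray("wrist",c,.0105,s)[0].round(4),p[int(c[1]),int(c[0])])
print(s["time_s"],s["position"],s["joint_pos"])
E
```

```text
[522.33098592 114.56338028] [499 108  52  14 142] [0.4986 0.5977 0.0105] [134  37  40]
[291.15789474 230.0465587 ] [279 218  25  25 494] [0.568  0.3684 0.0105] [136  96  84]
3.05 [0.53074977 0.36659283 0.15063606] [-0.35903066  0.53672341 -0.43952892  1.67480214  0.26458942  0.98864938
  0.47536144]
```

View pics/w1.png

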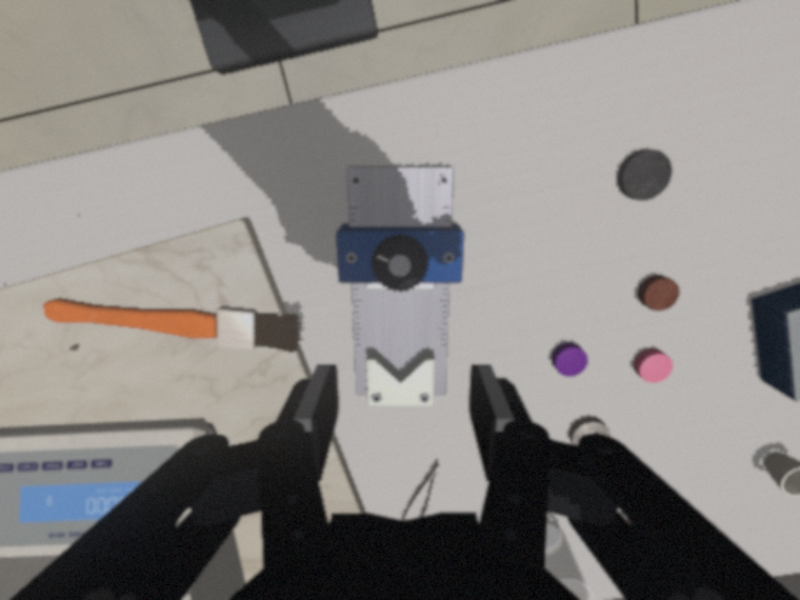

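View pics/w2.png

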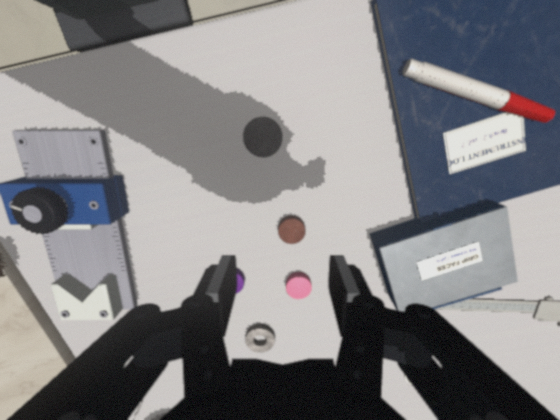

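w1 shows the jig: bed corners (347,166), (453,166), (446,395) and (355,395), V tips (368,350) and (434,350), knob (400,265). w2 shows the brown disc at (291,230), clear of its neighbours.

```bash
python3 - <<'E'
from h import *
s=dict(np.load("pics/w1.npz"))
px=np.array([(347,166),(453,166),(446,395),(355,395),(368,350),(434,350),(401,380)])/(800/560)
J=np.array([(-100,-40,16),(-100,40,16),(95,40,16),(95,-40,16),(49,-21,36),(49,21,36),(70.5,0,36)])/1e3
W=np.array([ray("wrist",u,j[2],s)[0] for u,j in zip(px,J)])
A=J[:,:2]-J[:,:2].mean(0);B=W[:,:2]-W[:,:2].mean(0)
th=np.arctan2((A[:,0]*B[:,1]-A[:,1]*B[:,0]).sum(),(A*B).sum())
R=np.array([[np.cos(th),-np.sin(th)],[np.sin(th),np.cos(th)]]);t=W[:,:2].mean(0)-R@J[:,:2].mean(0)
print("jig",t,np.rad2deg(th),"\n",((W[:,:2]-t)@R-J[:,:2]).round(4))
np.savez("jig.npz",t=t,th=th)
print("knob",((ray("wrist",np.array([(400,263)])/(800/560),.0625,s)[:,:2]-t)@R))
# grasp
a=th+np.pi/2
move_l([.568,.3684,.06],down(a));print(move_l([.568,.3684,.026],feed=.05,until_force=6),sense()["position"])
command_gripper(.02,25);q=sense();print(q["finger_gap"],q["gripper_force"],q["wrist_force"])
move_l([.568,.3684,.12]);q=sense();print(q["finger_gap"],q["position"],q["time_s"])
p,d=camera("wrist");cv2.imwrite("pics/w3.png",p[:,:,::-1])
E
```

```text
jig [0.5206761  0.15815116] -11.611665523345055 
 [[ 0.0026  0.0004]
 [ 0.0027 -0.0007]
 [ 0.0025  0.0002]
 [ 0.0024 -0.001 ]
 [-0.0053 -0.0053]
 [-0.0053  0.0059]
 [ 0.0005  0.0003]]
knob [[-3.46904636e-02  6.53691170e-06]]
False [0.56812642 0.36858591 0.02610226]
0.020084517906376897 0.0 [ 0.09079468  0.74419073 -0.17726352]
0.019921726987861862 [0.56747934 0.36784148 0.11912774] 5.9083
```

View pics/w3.png

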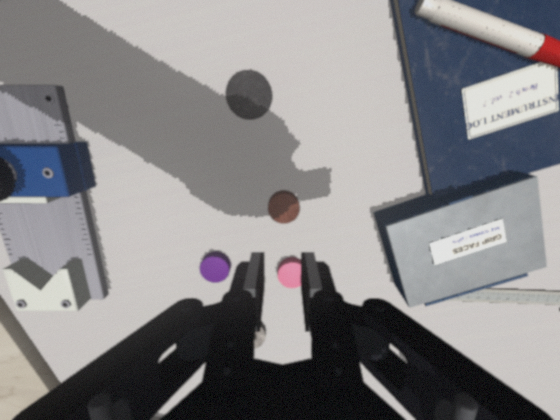

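w3 shows that the fingers shut beside the disc. Brown is still at (284,207) and the fingertips project near (282,258). I'll check the numbers before trying again.

```bash
python3 - <<'E'
from h import *
s=sense();p,d=camera("wrist");np.savez("pics/w3.npz",p=p,d=d)
h=cv2.cvtColor(p,cv2.COLOR_RGB2HSV)
m=((h[...,0]<14)|(h[...,0]>174))&(h[...,1]>70)&(h[...,2]<140)&(h[...,2]>25)
for c,st in blobs(m,100): print(c,st,ray("wrist",c,.012,s)[0].round(4),d[int(c[1]),int(c[0])])
R=s["tcp_rot"];P=s["position"];print(R.round(3),P)
print(proj("wrist",[P,P+R@[0,0,.025],P+R@[0,0,-.03], [P[0],P[1],0.013]],s))
for n,z in (("scene",.0085),("side",.0085)):
    p,d=camera(n);h=cv2.cvtColor(p,cv2.COLOR_RGB2HSV)
    m=((h[...,0]<12)|(h[...,0]>174))&(h[...,1]>60)&(h[...,2]<130)&(h[...,2]>25)
    for c,st in blobs(m):
        if st[4]<500: print(n,c.round(1),ray(n,c,z)[0].round(4))
    if n=="side": cv2.imwrite("pics/s3.png",cv2.resize(p[100:270,150:380],(800,591),interpolation=2)[:,:,::-1])
    # depth-based
w,d=np.load("pics/w3.npz")["p"],np.load("pics/w3.npz")["d"]
print("depth finger px (282,258) row range", d[240:300:8,258], d[240:300:8,306])
E
```

```text
[544.99415205  60.07017544] [529  54  31  14 171] [0.4914 0.5874 0.012 ] 0.20894188
[284.19152542 208.5440678 ] [270 194  29  29 590] [0.5685 0.369  0.012 ] 0.25960955
[[-0.98   0.201 -0.002]
 [ 0.201  0.98  -0.002]
 [ 0.002 -0.002 -1.   ]] [0.56729145 0.36766219 0.11858887]
[[282.12052107 268.34170618]
 [282.14321936 248.00529795]
 [282.08242241 302.47192709]
 [282.42490024 207.92561389]]
scene [147.3 124.8] [0.9412 0.4107 0.0085]
scene [183.8 120.8] [0.9209 0.3372 0.0085]
scene [463.7 197.4] [ 0.495  -0.0709  0.0085]
scene [234.1 252.9] [0.5681 0.3684 0.0085]
scene [112.6 344.6] [0.4976 0.5946 0.0085]
side [328.5  50.6] [0.9161 1.1753 0.0085]
side [218.5 134.6] [0.4922 0.6157 0.0085]
side [384.6 140.2] [0.9186 0.5171 0.0085]
side [375.4 157.9] [0.8704 0.4411 0.0085]
side [254.9 188.4] [0.5686 0.3646 0.0085]
side [251.  295.9] [0.536  0.0654 0.0085]
side [237.6 358.8] [ 0.5064 -0.0511  0.0085]
depth finger px (282,258) row range [0.2831272  0.2863826  0.14932439 0.14180993 0.13553594 0.1288362
 0.12390202 0.12311962] [0.28281036 0.2851801  0.1499127  0.14129245 0.13501692 0.1290893
 0.12429521 0.12409322]
```

View pics/s3.png

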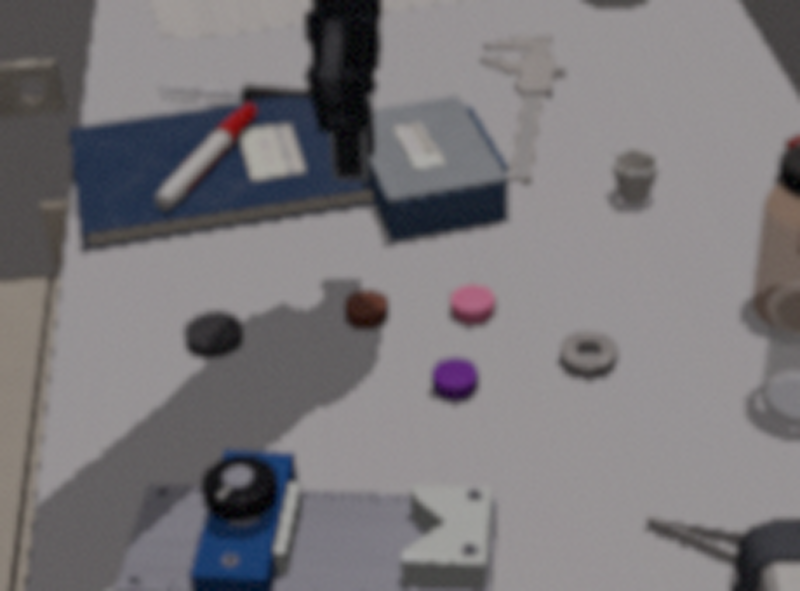

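```bash
python3 - <<'E'
from h import *
s=sense();P=s["position"];print(s["time_s"])
for z in (.025,0,-.01,-.02): print(z,proj("side",P+[0,0,-z]),"seen tip 250.6,150.3")
d=np.load("jig.npz");a=d["th"]+np.pi/2
command_gripper(.045)
X,Y=.5683,.3687
move_l([X,Y,.04],down(a))
hit=move_l([X,Y,-.012],feed=.03,until_force=3);q=sense();print(hit,q["position"],q["wrist_force"])
E
```

```text
6.1083
0.025 [[251.93172468 155.68455389]] seen tip 250.6,150.3
0 [[251.20466642 145.60678968]] seen tip 250.6,150.3
-0.01 [[250.90755466 141.47983458]] seen tip 250.6,150.3
-0.02 [[250.60677121 137.29669861]] seen tip 250.6,150.3
True [5.68235329e-01 3.68684592e-01 5.10669531e-04] [-0.66165498 -1.22174313  4.7550495 ]
```

```bash
python3 - <<'E'
from h import *
X,Y=.5683,.3687
move_l([X,Y,.0055]);command_gripper(.02,20);q=sense();print(q["finger_gap"],q["gripper_force"],q["wrist_force"],q["position"])
if q["finger_gap"]>.024:
    move_l([X,Y,.10]);q=sense();print(q["finger_gap"],q["gripper_force"],q["position"],q["time_s"])
    p,d=camera("wrist");np.savez("pics/w4.npz",p=p,d=d);cv2.imwrite("pics/w4.png",cv2.resize(p[190:420,150:420],(704,600))[:,:,::-1])
E
```

```text
0.027878123221444465 19.69961017370224 [ 0.3895597  -0.45356568  0.59856943] [0.56822548 0.36859672 0.00544574]
0.027776234514817227 19.747734367847443 [0.5677538  0.3681015  0.09906216] 9.7
```

View pics/w4.png

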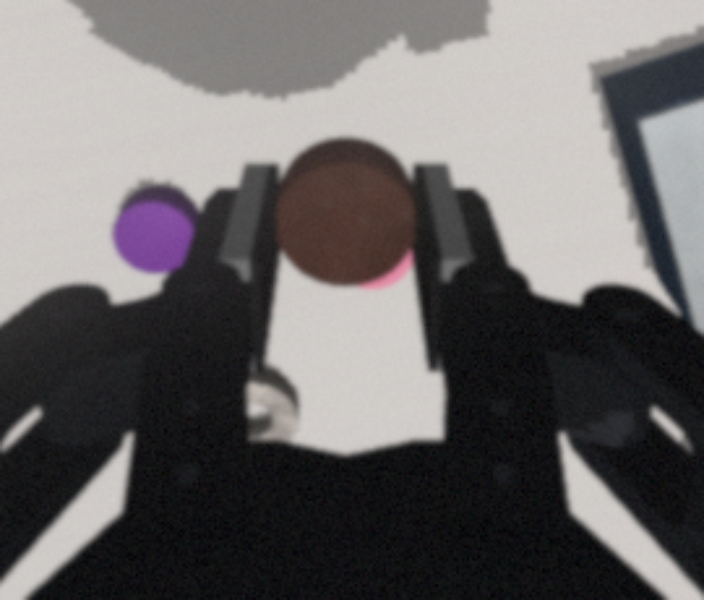

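w4 shows the disc gripped centrally and level at (345,210). Next: lay it on the bed spot.

```bash
python3 - <<'E'
from h import *
d=np.load("jig.npz");th=float(d["th"]);R=np.array([[np.cos(th),-np.sin(th)],[np.sin(th),np.cos(th)]])
t=d["t"]+R@[.0022,-.0002];np.savez("jig.npz",t=t,th=th)
a=th+np.pi/2
x,y=t+R@[.027,0]
movep([x,y,.10],down(a));move_l([x,y,.035])
print(move_l([x,y,.019],feed=.03,until_force=3),sense()["position"],"want z~.0215")
command_gripper(.042);move_l([x,y,.07]);
bx,by=t+R@[-.03,0]
movep([bx,by,.16],down(a));sleep(.3);s=sense();p,dd=camera("wrist")
np.savez("pics/w5.npz",p=p,d=dd,**{k:s[k] for k in("position","tcp_rot")})
h=cv2.cvtColor(p,cv2.COLOR_RGB2HSV)
J=lambda P:((P[:,:2]-t)@R).round(4)
m=((h[...,0]<14)|(h[...,0]>174))&(h[...,1]>70)&(h[...,2]<140)&(h[...,2]>25)
for c,st in blobs(m,100): print("red",c,st,J(ray("wrist",[c],.027,s)))
m=(h[...,0]>105)&(h[...,0]<125)&(h[...,1]>150)&(h[...,2]>60)
for c,st in blobs(m,100): print("blue",c,st)
print(proj("wrist",[np.r_[t+R@[-.037,0],.0625]],s),s["time_s"])
cv2.imwrite("pics/w5.png",cv2.resize(p[60:360,80:480],(800,600))[:,:,::-1])
E
```

```text
True [0.54948788 0.1521239  0.02115255] want z~.0215
red [ 70.1106383  235.04680851] [  9 228 129  15 235] [[ 0.0076 -0.2161]]
red [282.71769384 252.12922465] [270 240  26  25 503] [[ 0.0268 -0.    ]]
[[282.82411833 203.67847832]] 13.2667
```

View pics/w5.png

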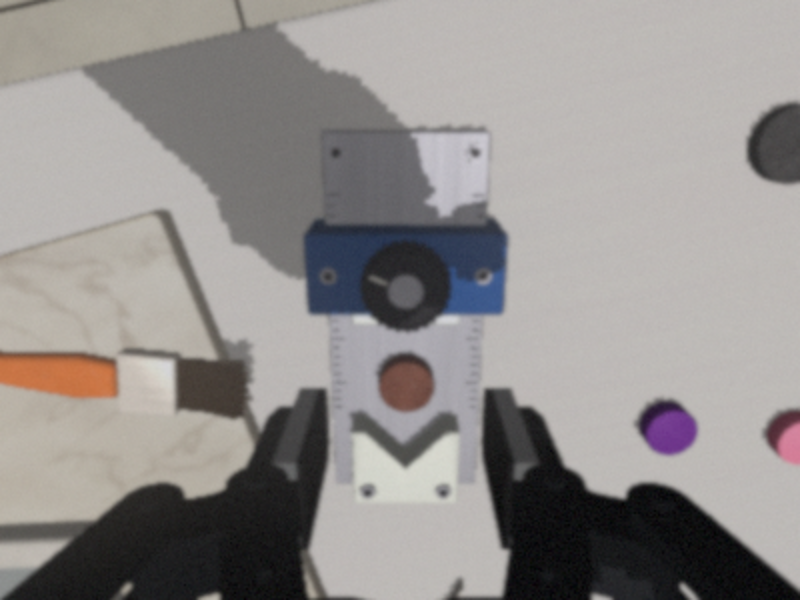

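w5 shows the disc lying flat at crop (405,383), i.e. jig x = 26.8, y = 0. The knob is at (405,287), i.e. jig x ≈ -37. Next: grip the knob along the jig's x axis and push the stop home.

```bash
cat >> h.py <<'E'
_d=np.load("jig.npz");th=float(_d["th"]);t=_d["t"];RJ=np.array([[np.cos(th),-np.sin(th)],[np.sin(th),np.cos(th)]])
W=lambda x,y,z:np.r_[t+RJ@[x,y],z]
jig=lambda P:(np.asarray(P)[:2]-t)@RJ
E
python3 - <<'E'
from h import *
for dg in range(-270,271,30):
    q=inverse_kinematics(W(.0095,0,.047),down(th+np.deg2rad(dg)));print(dg,None if q is None else q.round(2)[[4,5,6]],end=" | ")
K=-.037
command_gripper(.062)
movep(W(K,0,.10),down(th));print(move_l(W(K,0,.048),feed=.05,until_force=4),sense()["position"])
command_gripper(.03,25);q=sense();print("gap",q["finger_gap"],q["gripper_force"],"jig",jig(q["position"]),"F",RJ.T@q["wrist_force"][:2],q["wrist_force"][2],"T",q["ft_torque"],q["joint_pos"],q["time_s"])
E
```

```text
-270 [0.33 0.7  0.71] | -240 [0.4  0.72 1.17] | -210 [0.48 0.74 1.62] | -180 [0.58 0.78 2.07] | -150 [0.67 0.83 2.51] | -120 [-0.94  0.94 -1.79] | -90 [-0.94  0.94 -1.26] | -60 [-0.09  0.65 -1.53] | -30 [-0.01  0.65 -1.08] | 0 [ 0.08  0.66 -0.64] | 30 [ 0.17  0.67 -0.2 ] | 60 [0.26 0.68 0.25] | 90 [0.33 0.7  0.71] | 120 [0.4  0.72 1.17] | 150 [0.48 0.74 1.62] | 180 [0.58 0.78 2.07] | 210 [0.67 0.83 2.51] | 240 [-0.94  0.94 -1.79] | 270 [-0.94  0.94 -1.26] | False [0.48682312 0.1650937  0.04829377]
gap 0.03642033933879782 24.826813334857434 jig [-0.03637705  0.00022042] F [ 0.08196141 -0.98311599] 4.858063804884592 T [-0.19933403 -0.01333775  0.02205154] [-0.30422105  0.46231235 -0.13095015  2.06792595  0.10149379  0.61574501
 -0.70713982] 16.5083
```

```bash
python3 - <<'E'
from h import *
def st(l):
    q=sense();print(l,"gap",round(q["finger_gap"],4),"jig",jig(q["position"]).round(4),q["position"][2].round(4),"F",(RJ.T@q["wrist_force"][:2]).round(2),q["wrist_force"][2].round(2),"T",q["ft_torque"].round(3),q["time_s"]);return q
command_gripper(.05);K=-.0368
move_l(W(K,0,.053));st("open");command_gripper(.03,25);q=st("grip")
hit=move_l(W(.03,0,.053),feed=.03,until_force=5);st(hit)
sleep(.3);q=st("hold")
E
```

```text
open gap 0.0499 jig [-0.0366  0.0002] 0.0533 F [-0.48  1.03] -0.52 T [-0.008  0.049  0.084] 17.0417
grip gap 0.0361 jig [-0.0365  0.0001] 0.0534 F [-0.24 -1.01] 3.9 T [-0.125  0.075  0.006] 17.3
True gap 0.036 jig [ 0.0104 -0.0001] 0.0534 F [-2.5   0.01] 5.71 T [-0.067  0.333 -0.083] 18.7917
hold gap 0.0357 jig [ 0.0103 -0.    ] 0.0534 F [-0.96 -0.67] 5.22 T [-0.015  0.199  0.017] 19.0917
```

```bash
cat >> h.py <<'E'
def st(l):
    q=sense();print(l,"gap",round(q["finger_gap"],4),"jig",jig(q["position"]).round(4),q["position"][2].round(4),"F",(RJ.T@q["wrist_force"][:2]).round(2),q["wrist_force"][2].round(2),"T",q["ft_torque"].round(3),q["time_s"]);return q
def look():
    s=sense();p,dd=camera("wrist");h=cv2.cvtColor(p,cv2.COLOR_RGB2HSV)
    m=((h[...,0]<14)|(h[...,0]>174))&(h[...,1]>70)&(h[...,2]<140)&(h[...,2]>25)
    for c,b in blobs(m,150): print("red",c.round(1),b,jig(ray("wrist",[c],.027,s)[0]).round(4))
    m=(h[...,2]>170)&(h[...,1]<30)
    for c,b in blobs(m,40): print("white",c.round(1),b)
    # white extents along the centre line
    for z,x0,x1 in((.0315,.02,.04),(.036,.04,.09)):
        xs=np.arange(x0,x1,.001);uv=proj("wrist",[W(x,0,z) for x in xs],s).round().astype(int)
        print(z,x0,[int(h[v,u,2]) for u,v in uv])
    return p
E
python3 - <<'E'
from h import *
hit=move_l(W(.0135,0,.053),feed=.02,until_force=6);st(hit)
x=jig(sense()["position"])[0];move_l(W(x-.0005,0,.053));st("relax")
command_gripper(.055);st("open");move_l(W(x,0,.10))
movep(W(.05,0,.17),down(th+np.pi/2));sleep(.2);p=look();cv2.imwrite("pics/w6.png",p[:,:,::-1]);st("")
E
```

```text
True gap 0.0362 jig [ 0.0104 -0.    ] 0.0534 F [-1.82 -0.13] 6.32 T [-0.08   0.188 -0.02 ] 19.3
relax gap 0.0363 jig [0.0103 0.    ] 0.0534 F [-1.16 -1.68] 5.77 T [-0.204  0.003  0.021] 19.55
open gap 0.0549 jig [ 0.0097 -0.0001] 0.0526 F [ 0.19 -0.7 ] 0.06 T [ 0.004 -0.062 -0.007] 19.875
red [282.4 198.6] [270 186  26  24 426] [0.0521 0.0003]
white [401.7 162.4] [  156     0   404   374 95038]
white [ 87.5 153.8] [    0    17   217   294 27641]
white [248.7 214.1] [246 206   6  19  56]
white [205.2 245.4] [193 239  22  14 126]
white [ 76.9 278.6] [   0  258  115   74 2022]
white [430.6 265.2] [425 260  11  11  74]
white [234.8 311.9] [227 301  18  26 127]
white [290.8 334.8] [278 310  26  51 306]
white [243.1 354.8] [227 345  31  20 156]
white [ 37.6 353.1] [  0 348  79  11 566]
white [ 13.3 396.8] [  0 395  28   4  83]
0.0315 0.02 [103, 102, 106, 95, 74, 54, 42, 45, 41, 47, 42, 44, 43, 47, 47, 51, 59, 65, 67, 73]
0.036 0.04 [76, 80, 81, 75, 77, 82, 92, 103, 110, 113, 119, 117, 119, 118, 119, 122, 119, 117, 116, 117, 120, 116, 103, 98, 86, 84, 84, 84, 89, 98, 130, 169, 202, 212, 217, 216, 212, 215, 213, 213, 213, 214, 212, 214, 213, 213, 210, 212, 214, 211]
 gap 0.055 jig [0.0498 0.0001] 0.1698 F [-0.2   1.41] 0.08 T [-0.027 -0.071  0.062] 21.8917
```

The disc is home: mask centre at jig (52, 0.3) mm, with its rear edge shaded, and the V vertex where expected at 70.5 mm. The stop is against the disc. Next: turn the knob and watch the torque.

```bash
cat > turn.py <<'E'
from h import *
import json
def step(x,y,z,deg):
    q=inverse_kinematics(W(x,y,z),down(th+np.deg2rad(deg)))
    if q is None or np.abs(q-sense()["joint_pos"]).max()>.45: print("IK jump",deg,q);return None
    move_joints(q);s=sense();f=RJ.T@s["wrist_force"][:2]
    return s["ft_torque"][2],f,s["wrist_force"][2],s["time_s"],s["finger_gap"]
E
python3 - <<'E'
from turn import *
X,Z=.0102,.054;D=190
movep(W(X,0,.11),down(th+np.deg2rad(D)));print(sense()["joint_pos"].round(2))
print(move_l(W(X,0,Z),feed=.08,until_force=5));command_gripper(.03,50);st("grip")
z=Z;T=[]
while D>-85:
    D-=8;z-=.004*8/360
    r=step(X,0,z,D)
    if r is None:break
    T.append(r[0]);print(D,"T%.3f"%r[0],"F",r[1].round(1),"%.1f"%r[2],"t%.2f"%r[3],"g%.4f"%r[4])
    if len(T)>1 and min(T[-2:])>.12 or abs(r[0])>.3 or np.abs(r[1]).max()>15:break
json.dump([X,z,D],open("st.json","w"));st("end")
E
```

```text
[ 0.3   0.58 -0.88  1.9   0.56  0.92  2.25]
False
grip gap 0.0351 jig [0.0102 0.0002] 0.055 F [-1.39 -0.32] 6.0 T [-0.127  0.478  0.024] 24.3583
182 T-0.035 F [-2.2 -1.9] 6.7 t24.61 g0.0350
174 T-0.057 F [-1.7 -1.9] 6.2 t24.86 g0.0349
166 T-0.022 F [-1.2 -1.8] 6.5 t25.11 g0.0350
158 T-0.048 F [-1.6 -1.9] 7.7 t25.36 g0.0349
150 T-0.009 F [-1.7 -0.7] 6.4 t25.61 g0.0344
142 T-0.083 F [-1.5 -1.6] 6.7 t25.86 g0.0347
134 T-0.073 F [-1.2 -1.4] 5.5 t26.11 g0.0354
126 T-0.063 F [-1.1 -1.8] 6.1 t26.36 g0.0348
118 T-0.080 F [-0.8 -1. ] 6.9 t26.61 g0.0351
110 T-0.024 F [-1.4 -1.9] 6.6 t26.86 g0.0348
102 T-0.023 F [-1.9 -1.8] 5.4 t27.11 g0.0349
94 T-0.055 F [-1.  -2.1] 6.3 t27.36 g0.0348
86 T-0.010 F [-1.5 -2.2] 8.0 t27.61 g0.0350
78 T-0.064 F [-0.6 -1.3] 7.9 t27.86 g0.0351
70 T-0.050 F [-0.7 -2.8] 7.0 t28.11 g0.0351
62 T-0.058 F [-1.3 -3.2] 8.1 t28.36 g0.0352
54 T-0.093 F [-0.7 -2.6] 8.1 t28.61 g0.0348
46 T-0.085 F [-0.5 -2.5] 8.6 t28.86 g0.0348
38 T-0.200 F [-1.7 -2.1] 8.7 t29.11 g0.0347
30 T-0.237 F [-1.  -3.9] 9.5 t29.36 g0.0351
22 T-0.203 F [-2.  -3.7] 10.5 t29.61 g0.0344
14 T-0.324 F [-3.6 -3.7] 10.1 t29.86 g0.0348
end gap 0.0348 jig [ 0.0104 -0.0009] 0.0532 F [-3.63 -3.7 ] 10.14 T [-0.587  0.737 -0.324] 29.8583
```

The torque (negative sign) jumps at about 42°, which is the bite; the knob is now 28° past it. Continuing to about 92° past, with a torque guard.

```bash
python3 - <<'E'
from turn import *
X,z,D=json.load(open("st.json"))
while D>-50:
    D-=8;z-=.004*8/360
    r=step(X,0,z,D)
    if r is None:break
    yw=np.rad2deg(np.arctan2(*sense()["tcp_rot"][[1,0],1])-th)
    print(D,"yaw%.1f"%yw,"T%.3f"%r[0],"F",r[1].round(1),"%.1f"%r[2],"t%.2f"%r[3],"g%.4f"%r[4])
    if abs(r[0])>.5:break
json.dump([X,z,D],open("st.json","w"))
E
```

```text
6 yaw6.1 T-0.318 F [-2.4 -3.6] 10.0 t30.11 g0.0350
-2 yaw-1.9 T-0.330 F [-3.3 -3.6] 10.8 t30.36 g0.0350
-10 yaw-9.9 T-0.333 F [-2.8 -3.5] 11.4 t30.61 g0.0349
-18 yaw-17.9 T-0.378 F [-3.9 -3.6] 11.3 t30.86 g0.0350
-26 yaw-25.9 T-0.447 F [-4.1 -3.8] 12.1 t31.11 g0.0347
-34 yaw-33.9 T-0.412 F [-4.  -3.2] 11.3 t31.36 g0.0350
-42 yaw-41.9 T-0.432 F [-4.5 -3.7] 12.3 t31.61 g0.0347
-50 yaw-49.9 T-0.456 F [-3.9 -2.6] 12.9 t31.86 g0.0352
```

```bash
python3 - <<'E'
from turn import *
X,z,D=json.load(open("st.json"))
command_gripper(.06);st("open");move_l(W(X,0,.11))
movep(W(.03,0,.17),down(th+np.pi/2));sleep(.3)
s=sense();p,_=camera("wrist");cv2.imwrite("pics/w7.png",p[:,:,::-1])
def mark(p,s,kx,zt):
    r=np.arange(.0095,.0155,.0005)
    A=np.arange(0,360,3);v=[]
    for a in A:
        uv=proj("wrist",[W(kx+q*np.cos(np.deg2rad(a)),q*np.sin(np.deg2rad(a)),zt) for q in r],s).astype(np.float32)
        g=cv2.remap(cv2.cvtColor(p,cv2.COLOR_RGB2GRAY),uv[:,:1],uv[:,1:],1);v.append(g.mean())
    v=np.array(v);i=np.argsort(v)[::-1][:6];print("mark",A[i],v[i].round(0),"median",np.median(v))
w=np.load("pics/w5.npz");mark(w["p"],dict(position=w["position"],tcp_rot=w["tcp_rot"]),-.0367,.0625)
mark(p,s,.0103,.0598)
look();st("")
E
```

```text
open gap 0.0601 jig [0.0101 0.0002] 0.0511 F [-0.7   0.54] -0.25 T [0.002 0.018 0.047] 32.225
mark [252 255 249 258 246 261] [96. 93. 85. 79. 67. 63.] median 42.0
mark [  3   6   0   9 357  12] [95. 90. 88. 77. 73. 62.] median 43.0
red [281.5 215.6] [269 205  26  23 512] [ 0.0509 -0.0007]
white [403.  164.4] [  182     0   378   390 96414]
white [ 88.4 164.2] [    0    33   210   281 31242]
white [184.2 154.3] [174 133  20  41 205]
white [ 71.  286.8] [   0  275  117   47 1612]
white [428.1 279.3] [423 275  10  10  57]
white [230.7 315.1] [220 293  24  43 288]
white [291.8 344.2] [282 323  21  40 237]
white [163.8 369. ] [154 363  19  14 108]
white [ 26.8 369.4] [  0 365  57  10 380]
white [432.9 407.5] [428 398  12  17  95]
0.0315 0.02 [104, 100, 105, 102, 97, 87, 80, 83, 91, 91, 88, 88, 86, 84, 84, 80, 70, 74, 91, 105]
0.036 0.04 [118, 117, 117, 118, 118, 118, 119, 121, 120, 117, 119, 119, 119, 121, 115, 115, 119, 118, 119, 116, 116, 109, 98, 84, 83, 84, 84, 82, 87, 99, 133, 180, 201, 210, 212, 209, 209, 212, 210, 213, 212, 210, 211, 213, 213, 210, 209, 210, 211, 213]
 gap 0.0602 jig [0.03   0.0001] 0.17 F [-0.58  0.4 ] 0.4 T [-0.001 -0.041  0.005] 35.0583
```

The knob mark turned 248° clockwise against 240° commanded, so the grip did not slip. That puts it about 92–100° past the bite. The disc still reads home (50.9, -0.7 mm) and the robot is clear of everything.

```bash
python3 -c "
from rig import *
print(finish_job())"
```

```text
the job is handed in; nothing more can be done
None
```

The job is handed in (no verdict came back): the disc is home in the V with the stop against it, and the knob is locked about 92–100° (about a quarter turn) past the bite, at about 35 s of the 72 s allowed.

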